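# Isolate the grinder and show the learner the next tool and wheel

## Robot

A 7-joint arm with a two-finger parallel gripper is mounted at the origin on the work surface. World frame = base frame: x ahead of the robot, y to its left, z up, the work surface at z = 0. Lengths are in m, angles in rad, forces in N, time in s.
With the tool pointing down it reaches from about 0.4 to 0.875 m from the base axis. Payload 6.5 kg.
Tool frame: the origin (TCP) lies between the finger pads, 19 mm behind the fingertips; this is the grasp point; z points along the fingers, y is the line along which they close (so a half turn about z gives the same grasp; the last joint's range is limited). The gripper opens to 88 mm and grips with 3 to 60 N. Pads are 18 mm wide; open, the fingers measure 123 mm over their backs; the gripper's body (75 mm by 187 mm) begins 45 mm behind the grasp point.
Start: joints at [-1.173, 0.536, -0.004, 1.538, 0.003, 1.067, -0.071], TCP at [0.291, 0.581, 0.257] pointing down, gripper open.
Joint ranges: [-2.7, 2.7], [-0.37, 2.16], [-1.27, 1.26], [0.24, 2.4], [-1.31, 4.45], [0.19, 1.91], [-2.76, 2.76]. Speed limits (rad/s): [2.39, 2.39, 3.14, 3.14, 3.14, 3.14, 3.14].

## Interface

Orientations are given as [roll, pitch, yaw] about the fixed x, y, z axes, in that order (R = Rz(yaw) Ry(pitch) Rx(roll)).
In Python, from bench import r gives the robot as it stands. The module is installed in compiled form; this text tells all that it offers.
- The arm moves only by the tool move_arm, never from a script. Its argument "deltas" is a list of rows, each a list of 7 numbers: the turn, a rotation vector about the world's x, y, z scaled (see below), then the shift along the world's x, y, z scaled (see below), then the opening, from 0 (shut) to 1 (fully open). In form: [[rx, ry, rz, x, y, z, grip], ...]. A call has exactly 5 rows; each row shifts and turns the commanded pose from where the row before left it; what a row does not reach is not made up. The controller multiplies each number of a shift by 50 mm and each number of a turn by 0.15 rad. A row lasts 1/10 s, in which the tool goes at most 50 mm and 8.59 degrees, less where a joint would pass 70% of its speed; a pose out of reach is approached as far as the arm can. A call with a number of a shift or a turn outside -1 to 1 is refused whole. A call with a gripper value outside its range is refused whole. The fingers move at their own pace and stop on an object; "newtons" is the grip in N (left out, the last holds). Time passes only in rows, so rows that do not move let the fingers close, or fill a call up. It gives the time, the measured TCP pose, the force, the opening and the grip force at its end, in the units of the state.
- r.state(): the state, without advancing time (a new reading comes with each control period).
- r.snapshot(name): name is "scene" or "side" or "wrist"; returns (picture, depth): 420x560x3 uint8, red, green, blue; 420x560 float32, m along the optical axis (not along the pixel's ray), 0 where there is no reading.
- r.get_calibration(name): a dict with "K" (3x3 intrinsics, pixels), "world_from_camera" (4x4, takes a point from camera to world coordinates); the wrist camera has in their place "mount" (4x4, takes a point from camera to tool coordinates, whose origin is the TCP and whose axes are the flange's). Camera axes: x right, y up, looking along -z (the intrinsics and any distortion apply to the point x, -y, -z); pixel columns grow to the right and rows downward; lengths in m; the calibration is good to about 2 mm. The wrist camera is an equidistant fisheye: a pixel r from the principal point sees the ray r / f radians off the axis. A picture is of the moment at which its call begins: read the wrist's pose just before it. get_calibration takes no time and is no camera call.
- r.hand_in(): hands the job in; it is judged then, once.
The state is a dict: "clock": time; "joint_pos": joint angles; "qd": joint speeds; "tau": joint torques, N m; "tool_pos": TCP position; "tool_rot": TCP orientation; "force": force on the tool from outside, world axes, zero at the start; "moment": the same for the moment, N m; "opening": opening from 0.0 (shut) to 1.0 (fully open); "finger_force": force on a finger pad.
Only numpy, scipy, OpenCV 4.12 (cv2) and the standard library are available. Lean on these libraries where they do the work, as an engineer would, in place of code of your own. Each camera call takes 0.05 s, during which the arm holds its last target. There are 200 camera calls.

## Task

Show the learner the next sharpening job. First push the grinder's raised red stop flap fully shut with the fingertips, so that the machine cannot start; then point at the cutting edge of the dark-handled skew chisel, just above it, and after that at the grinding face of the white wheel, just in front of it above its tool rest, keeping the fingertips there for about two seconds each time. Point at no other tool or wheel, and apart from the switch touch nothing that stands or lies on the bench.

Things in the scene. Friction and masses are not known exactly. Their poses are not given: they have to be found in the camera images.
- flap (a joint): angle of the red stop flap of the grinder's switch, a plate 90 x 70 x 7 mm hinged along the far edge of the box. 0 rad = fully shut on a solid stop; grows as its near end rises; starts raised by 0.40 to 0.75. A stiff hinge without spring: it stays where it is left and takes about 2 N at its boss to push down
- flap_boss (a point): middle of the top face of the round red boss (38 mm across, 9 mm high) on the flap; 55 mm from the hinge line and, square to the flap, 12.5 mm above it. With the flap shut it stands 74 mm above the bench
- flap_hinge (a point): middle of the flap's hinge line, 62 mm above the bench; the hinge runs along its y axis, and the flap reaches 92 mm from it towards its -x. Its axes are those of the switch box
- switch_box: grey plastic switch box screwed to the bench left of the grinder, 110 (x) x 74 (y) x 62 mm high, with yellow face and green start button under the red flap; origin in the middle of its underside, +x away from the robot (yaw varies). It may be touched
- skew: skew chisel, the only turning tool with a dark brown handle: flat blade 25 mm wide with a slanted edge, 400 mm long overall, handle 31 mm thick; lies on the bench, edge towards the robot. Origin on the bench under the middle of the cutting edge, +x along the tool to the handle. Which of the three side-by-side places it has varies. Loose, about 0.3 kg
- skew_edge (a point): middle of the cutting edge of the skew chisel, 6 mm above the bench; the blade behind it is up to 15 mm high
- gouge: bowl gouge with pale handle and round 13 mm blade, 400 mm long, lying beside the skew chisel, not to be pointed at; origin under its cutting end, +x to the handle
- gouge_edge (a point): cutting end of the bowl gouge, 6 mm above the bench
- parting: parting tool with pale handle and narrow 6 mm blade, 400 mm long, lying beside the skew chisel, not to be pointed at; origin under its cutting end, +x to the handle
- parting_edge (a point): cutting end of the parting tool, 6 mm above the bench
- grinder: pale green bench grinder on a 280 x 380 x 30 mm board; shaft along y, 160 mm above the bench, a wheel 140 mm either side of the middle. Each wheel has a green guard (radius 92 mm, 66 mm wide), open in front from 35 degrees below to 84 above level, and a rest 70 mm wide with its top at shaft height, reaching 129 mm before the shaft. Origin under the shaft on the bench; -x is its front (yaw varies)
- white_wheel: the white grinding wheel, 150 mm across and 40 mm thick; origin at its centre, 160 mm above the bench, axle along y, axes those of the grinder. At the left or the right end, as drawn
- white_spot (a point): middle of the white wheel's open grinding face above the tool rest, 25 degrees above the wheel's level: 68 mm in front (-x) of its centre and 32 mm above it. Axes those of the grinder
- grey_wheel: the dark grey grinding wheel of the same size at the other end, not to be pointed at; origin at its centre
- grey_spot (a point): the same point on the grey wheel's grinding face
- can: pale grey spray can, 66 mm across, 160 mm high, standing; origin in the middle of its underside
- paper_roll: brown roll of abrasive paper, 72 mm across, 115 mm high, standing; origin in the middle of its underside
- calliper: steel vernier calliper, 230 mm long, lying flat, 9 mm high; origin in its middle, beam along y
- spanner: steel spanner with one ring end and one open end, 190 mm long, lying flat; origin in its middle, along x
- dresser: wheel dresser, red 130 mm handle with a 60 mm steel cross-head, lying, 16 mm high; origin in its middle, along x
Mind the look-alikes: they are no part of the job. Of the things that look like the switch_box, the largest one is meant.

How it is judged:
By the outcome, as a careful person would: the job done as asked, in the order asked, and still so for the second after the job is handed in, with the robot touching nothing.
It also fails if it takes over 54 s, if anything falls off the work surface, if the arm or the gripper's body presses on something with over 40 N, if the wrist force passes 120 N, or if a joint passes its speed limit or range.

## Working session

There is one attempt and no reset: what is moved stays moved. The work goes in short steps, Python scripts to look and compute and a tool call to move; the robot and the scene stay as the last step left them, time stands still between calls to the robot, and variables do not carry over. Pictures are saved under pics/ and viewed, at most 10 in all, crops included, and the job is handed in when it is done.

Besides the shell and the picture viewer there is one more tool, called after "Emit:" by a JSON object that holds its "fn" and its "kwargs", one argument or row to a line. move_arm: Moves the arm, as the interface text tells. Its arguments: {"type":"object","properties":{"deltas":{"type":"array","items":{"type":"array","items":{"type":"number","minimum":-1,"maximum":1}}},"newtons":{"type":"number"}},"required":["deltas"]}

```bash
mkdir -p pics
cat > h.py <<'E'
import numpy as np, cv2
from bench import r
np.set_printoptions(precision=4,suppress=True)
def snap(n):
    im,d=r.snapshot(n); c=r.get_calibration(n); np.savez(f'{n}.npz',im=im,d=d,K=c['K'],T=c['world_from_camera']); return im,d
def load(n):
    z=np.load(f'{n}.npz'); return z['im'],z['d'],z['K'],z['T']
def cloud(d,K,T):
    v,u=np.mgrid[:d.shape[0],:d.shape[1]]
    P=np.stack([(u-K[0,2])/K[0,0]*d,-(v-K[1,2])/K[1,1]*d,-d],-1)
    return P@T[:3,:3].T+T[:3,3]
E
python3 - <<'E'
from h import *
print(r.state())
for n in('scene','side'):
    im,d=snap(n); cv2.imwrite(f'pics/{n}1.png',im[...,::-1]); c=r.get_calibration(n); print(c)
E
```

```text
{'clock': 0.0, 'joint_pos': array([-1.1732,  0.5372, -0.0044,  1.5388,  0.0026,  1.0673, -0.0712]), 'qd': array([-0.0002, -0.0005,  0.0001, -0.0013, -0.0002, -0.0012, -0.0013]), 'tau': array([ -0.0005, -57.098 ,   0.9909, -25.1609,  -0.0563,   0.0178,
         0.0002]), 'tool_pos': array([0.2905, 0.5808, 0.2565]), 'tool_rot': array([-3.1398,  0.0001,  2.6779]), 'force': array([ 0.1495, -0.0571, -0.6856]), 'moment': array([-0.0246,  0.0329,  0.0149]), 'finger_force': 0.0, 'opening': 0.9989669180766251}
{'K': array([[546.3869,   0.    , 285.225 ],
       [  0.    , 546.3869, 213.2174],
       [  0.    ,   0.    ,   1.    ]]), 'world_from_camera': array([[ 0.0899, -0.5902,  0.8023,  1.7471],
       [ 0.9959,  0.0598, -0.0676, -0.0283],
       [-0.0081,  0.8051,  0.5931,  1.0245],
       [ 0.    ,  0.    ,  0.    ,  1.    ]])}
{'K': array([[391.4107,   0.    , 285.6114],
       [  0.    , 391.4107, 209.626 ],
       [  0.    ,   0.    ,   1.    ]]), 'world_from_camera': array([[ 0.7536,  0.4999, -0.4268,  0.1237],
       [-0.6572,  0.5583, -0.5064, -0.4834],
       [-0.0149,  0.6621,  0.7493,  0.9216],
       [ 0.    ,  0.    ,  0.    ,  1.    ]])}
```

View pics/scene1.png

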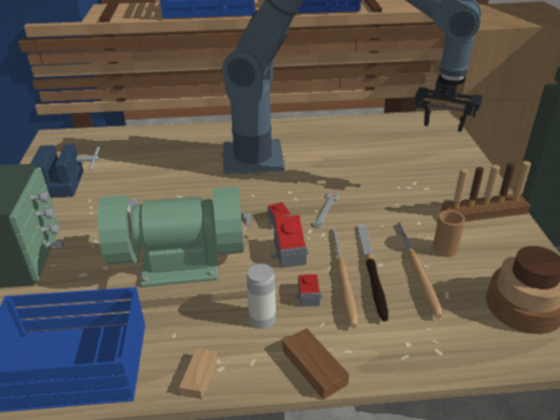

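View pics/side1.png

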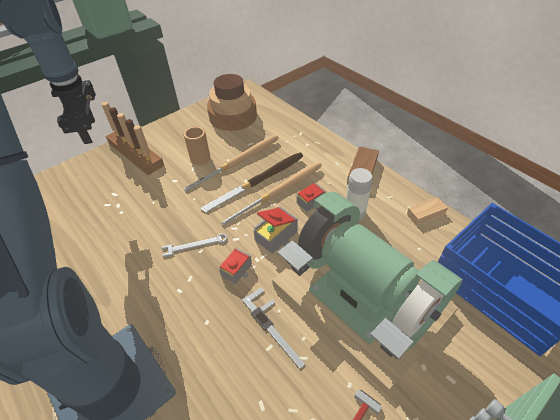

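Candidates for the switch: large red at scene (290,235) / side (273,215), raised, with yellow face. Small red look-alikes are at scene (280,212) and (308,288), side (235,262) and (311,192), so I choose the large one. Tools: dark-handled skew is the middle one, edge at scene (362,228) / side (205,209). The pale handled gouge and parting lie either side. The white wheel is the one at side (422,305), at the -y end; the grey one is at side (318,235).

Run:
```python
from h import *
im,d,K,T=load('side'); P=cloud(d,K,T); hsv=cv2.cvtColor(im,cv2.COLOR_RGB2HSV)
ims,ds,Ks,Ts=load('scene'); Ps=cloud(ds,Ks,Ts); hs=cv2.cvtColor(ims,cv2.COLOR_RGB2HSV)
def red(h): return (((h[...,0]<6)|(h[...,0]>174))&(h[...,1]>170)&(h[...,2]>90)).astype(np.uint8)
for nm,h,PP in(('side',hsv,P),('scene',hs,Ps)):
    n,l,s,c=cv2.connectedComponentsWithStats(red(h))
    for i in range(1,n):
        if s[i,4]>60:
            q=PP[l==i]; print(nm,s[i],c[i],'min',q.min(0),'max',q.max(0),'med',np.median(q,0))
# big flap
for nm,h,PP,b in(('side',hsv,P,(255,295,200,232)),('scene',hs,Ps,(272,306,217,250))):
    m=red(h).astype(bool); k=np.zeros_like(m); k[b[2]:b[3],b[0]:b[1]]=1; q=PP[m&k]
    # robust plane
    A=q.copy()
    for _ in range(8):
        c=A.mean(0); n=np.linalg.svd(A-c)[2][2]; n*=np.sign(n[2]); e=(q-c)@n; A=q[abs(e)<max(.002,np.std(e)*.6)]
    print(nm,len(q),len(A),'n',n,'c',A.mean(0),'tilt',np.arccos(n[2]),'az',np.arctan2(n[1],n[0]))
    np.save(f'flap_{nm}.npy',q)
# crops
a=cv2.resize(im[130:370,180:480],None,fx=2.6,fy=2.5,interpolation=cv2.INTER_CUBIC)
cv2.imwrite('pics/crop1.png',a[...,::-1])
# white-wheel
m=(hsv[...,1]<45)&(hsv[...,2]>150); k=np.zeros_like(m);k[270:350,395:450]=1
q=P[m&k]; print('white',len(q),q.min(0),q.max(0),np.median(q,0))
g=lambda u,v:P[v,u]
for u,v in((205,209),(201,207),(210,212),(225,221),(188,189)): print(u,v,P[v,u])
gs=(hs[...,0]>55)&(hs[...,0]<85)&(hs[...,1]>40); k=np.zeros_like(gs);k[185:285,95:250]=1
q=Ps[gs&k]; print('grinder',q.min(0),q.max(0))
```

```text
scene [269 203  36  46 900] [287.2989 227.2656] min [ 0.3637 -0.0283  0.0395] max [1.7471 0.1192 1.0245] med [0.5599 0.0771 0.0818]
scene [299 275  20  17 287] [308.5226 283.2753] min [0.6981 0.0925 0.0386] max [0.7648 0.1381 0.0562] med [0.7341 0.1154 0.0465]
side 2 2 n [-0.0145  0.0569  0.9983] c [0.6022 0.059  0.0669] tilt 0.058774544971852125 az 1.8198702626957597
scene 717 713 n [0.5328 0.0399 0.8453] c [0.5675 0.0821 0.0883] tilt 0.5636356126281828 az 0.07480540844967822
white 1322 [ 0.1237 -0.4834 -0.0028] [ 0.7784 -0.2714  0.9216] [ 0.5439 -0.3699  0.2109]
205 209 [0.459  0.3076 0.0046]
201 207 [0.4543 0.3233 0.0044]
210 212 [0.4648 0.289  0.0016]
225 221 [0.4756 0.2212 0.0097]
188 189 [0.4656 0.4184 0.0057]
grinder [ 0.2752 -0.3943 -0.0047] [ 1.7471 -0.0283  1.0245]
```

View pics/crop1.png

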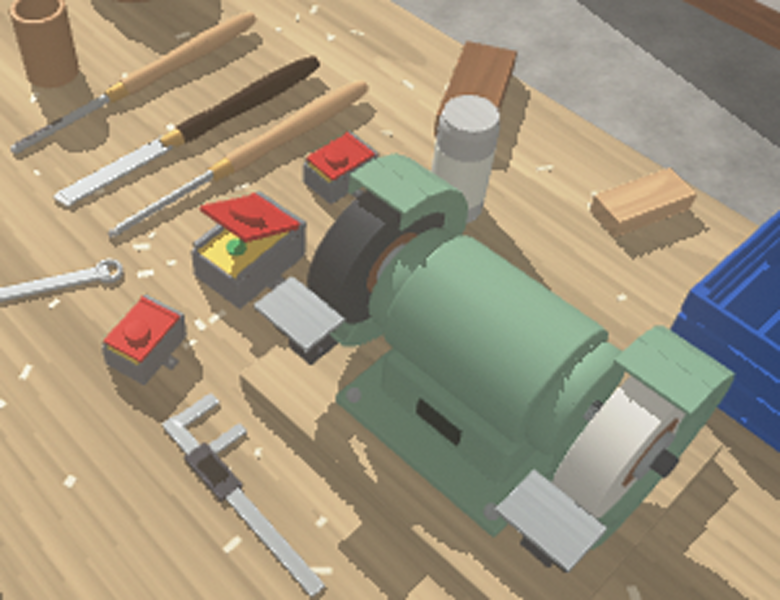

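The crop shows the raised flap with yellow face and green button (crop 250,220), the skew edge at crop (65,200), the white wheel at (620,440) with its rest at (550,515), and the grey wheel's rest at (300,312). Next I take precise outlines.

```bash
cat >> h.py <<'E'
def ray(uv,K,T,z):
    uv=np.atleast_2d(np.asarray(uv,float)); D=np.c_[(uv[:,0]-K[0,2])/K[0,0],-(uv[:,1]-K[1,2])/K[1,1],-np.ones(len(uv))]@T[:3,:3].T
    return T[:3,3]+D*((z-T[2,3])/D[:,2])[:,None]
def proj(X,K,T):
    c=(np.atleast_2d(X)-T[:3,3])@T[:3,:3]; return np.c_[K[0,2]-K[0,0]*c[:,0]/c[:,2],K[1,2]+K[1,1]*c[:,1]/c[:,2]]
E
python3 - <<'E'
from h import *
im,d,K,T=load('side'); hsv=cv2.cvtColor(im,cv2.COLOR_RGB2HSV); P=cloud(d,K,T)
def comp(m,seed):
    n,l=cv2.connectedComponents(m.astype(np.uint8),connectivity=4); x,y=seed; assert l[y,x],(seed,hsv[y,x]); return l==l[y,x]
grey=(hsv[...,1]<40)&(hsv[...,2]>125)
def rect(m,z):
    ct=max(cv2.findContours(m.astype(np.uint8),0,1)[0],key=cv2.contourArea)[:,0]
    w=ray(ct,K,T,z)[:,:2].astype(np.float32); R=cv2.minAreaRect(w*1000); return np.array(R[0])/1000,R[1],R[2],cv2.boxPoints(R)/1000
for s in((295,255),(391,336)):
    m=comp(grey,s); print('rest',m.sum(),*rect(m,.16),'z',np.median(P[m],0)); 
for s in((218,201),):
    print(hsv[201,218],hsv[209,206]); m=comp((hsv[...,1]<60)&(hsv[...,2]>120),s); print('blade',m.sum(),rect(m,.008))
    ct=max(cv2.findContours(m.astype(np.uint8),0,1)[0],key=cv2.contourArea)[:,0]; h=cv2.convexHull(ct)[:,0]; print(np.c_[h,ray(h,K,T,.006)[:,:2]])
# white wheel pts
m=comp((hsv[...,1]<40)&(hsv[...,2]>150),(420,305)); q=P[m]; q=q[d[m]>0]; print('wheel',m.sum(),np.percentile(q,[2,50,98],axis=0))
# scene: skew edge & flap hull
ims,ds,Ks,Ts=load('scene'); hs=cv2.cvtColor(ims,cv2.COLOR_RGB2HSV)
a=cv2.resize(ims[190:330,250:430],None,fx=4.2,fy=4.2,interpolation=cv2.INTER_CUBIC); cv2.imwrite('pics/crop2.png',a[...,::-1])
E
```

```text
rest 523 [ 0.4807 -0.0884] (50.324947357177734, 71.92514038085938) 0.7095224857330322 [[ 0.4551 -0.0528]
 [ 0.456  -0.1247]
 [ 0.5063 -0.1241]
 [ 0.5055 -0.0521]] z [ 0.4808 -0.0888  0.1595]
rest 2200 [ 0.558  -0.3644] (182.25067138671875, 70.61542510986328) 2.503805637359619 [[ 0.4654 -0.3331]
 [ 0.4685 -0.4037]
 [ 0.6506 -0.3957]
 [ 0.6475 -0.3252]] z [ 0.5279 -0.3686  0.1759]
[ 60   2 228] [ 60   2 223]
blade 347 (array([0.5281, 0.3027]), (35.21044158935547, 160.1536865234375), 88.77676391601562, array([[0.4476, 0.2868],
       [0.6078, 0.2834],
       [0.6085, 0.3186],
       [0.4484, 0.322 ]], dtype=float32))
[[244.     189.       0.6029   0.2947]
 [244.     190.       0.6002   0.291 ]
 [243.     191.       0.595    0.2896]
 [219.     206.       0.4986   0.2874]
 [206.     212.       0.4539   0.2937]
 [205.     212.       0.4515   0.2958]
 [202.     210.       0.4491   0.3091]
 [200.     208.       0.449    0.3204]
 [202.     206.       0.4584   0.3234]
 [209.     202.       0.4846   0.323 ]
 [232.     189.       0.5735   0.3211]
 [241.     184.       0.6096   0.32  ]]
wheel 1019 [[ 0.5238 -0.3848  0.1761]
 [ 0.552  -0.3659  0.2197]
 [ 0.5942 -0.3455  0.2355]]
```

View pics/crop2.png

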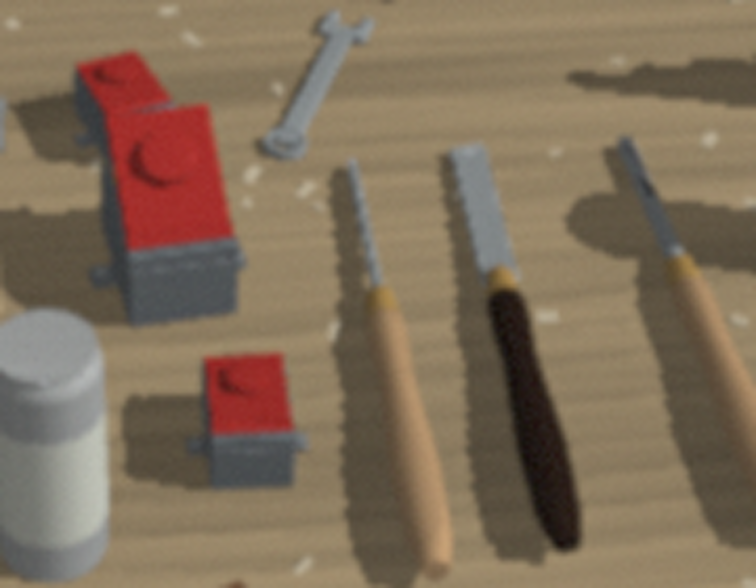

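Crop 2 confirms three switches and the flap's corners: near edge (105,112)-(208,107), hinge edge (128,247)-(236,236), boss (165,160). The skew edge is at crop (467,150), left and right ends about (450,153) and (485,147).

Run:
```python
from h import *
im,d,K,T=load('scene'); P=cloud(d,K,T)
px=lambda a:np.array(a)/4.2+[250,190]-.4
hl,hr=ray(px([(128,247),(236,236)]),K,T,.065)
print('hinge',hl,hr,'mid',(hl+hr)/2,'len',np.linalg.norm(hl-hr),'yaw',np.arctan2(-(hr-hl)[0],(hr-hl)[1]))
b=px((165,160)); print('boss px',b,[P[int(b[1])+j,int(b[0])+i] for i in(0,2) for j in(-1,1)])
print('near corners by z=.11', ray(px([(105,112),(208,107)]),K,T,.11))
print('skew edge ends', ray(px([(450,153),(485,147)]),K,T,.006))
print('parting, gouge', ray(px([(352,162),(624,138)]),K,T,.006))
print('can',ray([262,277],K,T,.16),'smallbox',ray(px([(85,65),(135,55)]),K,T,.05))
q=np.load('flap_scene.npy'); q=q[q[:,2]<.2]; print(np.percentile(q,[1,99],axis=0))
```

```text
hinge [0.6088 0.0526 0.065 ] [0.6047 0.1236 0.065 ] mid [0.6067 0.0881 0.065 ] len 0.07109593258785778 yaw 0.05740815096765164
boss px [288.8857 227.6952] [array([0.5591, 0.0791, 0.1018]), array([0.5635, 0.0787, 0.0983]), array([0.5593, 0.0847, 0.1016]), array([0.5648, 0.0841, 0.0989])]
near corners by z=.11 [[0.5215 0.045  0.11  ]
 [0.5228 0.114  0.11  ]]
skew edge ends [[0.4568 0.2983 0.006 ]
 [0.4523 0.3249 0.006 ]]
parting, gouge [[0.4602 0.226  0.006 ]
 [0.4519 0.4278 0.006 ]]
can [[ 0.8191 -0.0053  0.16  ]] smallbox [[0.3822 0.0396 0.05  ]
 [0.3733 0.077  0.05  ]]
[[0.5266 0.0494 0.0634]
 [0.607  0.1163 0.1123]]
```

Emit:
{"fn": "move_arm", "kwargs": {
  "deltas": [
    [0,0,0.2,0.35,-0.66,0,0],
    [0,0,0.2,0.35,-0.66,0,0],
    [0,0,0.2,0.35,-0.66,0,0],
    [0,0,0.2,0.35,-0.66,0,0],
    [0,0,0.2,0.35,-0.66,0,0]
  ],
  "newtons": 10
}}

```text
clock: 0.6
tool_pos: [0.3786, 0.4147, 0.2571]
tool_rot: [-3.141, -0.0, 2.829]
force: [0.3, 0.4, 0.2]
opening: 0.567
finger_force: 0.0
```

Emit:
{"fn": "move_arm", "kwargs": {
  "deltas": [
    [0,0,0.2,0.35,-0.66,0,0],
    [0,0,0.2,0.35,-0.66,0,0],
    [0,0,0.2,0.35,-0.66,0,0],
    [0,0,0.2,0.35,-0.66,0,0],
    [0,0,0.2,0.35,-0.66,0,0]
  ]
}}

```text
clock: 1.1
tool_pos: [0.4661, 0.2498, 0.2572]
tool_rot: [-3.141, -0.0, 2.979]
force: [0.2, 0.6, -0.3]
opening: 0.12
finger_force: 0.0
```

Emit:
{"fn": "move_arm", "kwargs": {
  "deltas": [
    [0,0,0.2,0.35,-0.66,0,0],
    [0,0,0.2,0.35,-0.66,0,0],
    [0,0,0.2,0.35,-0.66,0,0],
    [0,0,0.2,0.35,-0.66,0,0],
    [0,0,0.2,0.35,-0.66,0,0]
  ]
}}

```text
clock: 1.6
tool_pos: [0.5535, 0.0849, 0.2571]
tool_rot: [-3.142, -0.001, 3.129]
force: [1.3, 0.2, -0.6]
opening: 0.008
finger_force: 0.0
```

Emit:
{"fn": "move_arm", "kwargs": {
  "deltas": [
    [0,0,0,0,0,0,0],
    [0,0,0,0,0,0,0],
    [0,0,0,0,0,0,0],
    [0,0,0,0,0,0,0],
    [0,0,0,0,0,0,0]
  ]
}}

```text
clock: 2.1
tool_pos: [0.5529, 0.0875, 0.2574]
tool_rot: [3.141, -0.0, 3.13]
force: [-0.5, -0.2, -0.1]
opening: 0.006
finger_force: 0.0
```

Emit:
{"fn": "move_arm", "kwargs": {
  "deltas": [
    [0,0,0,0,-0.08,-0.48,0],
    [0,0,0,0,0,-0.48,0],
    [0,0,0,0,0,-0.48,0],
    [0,0,0,0,0,-0.48,0],
    [0,0,0,0,0,-0.4,0]
  ]
}}

```text
clock: 2.6
tool_pos: [0.5528, 0.083, 0.1403]
tool_rot: [3.142, -0.001, 3.129]
force: [-1.1, 0.1, -0.5]
opening: 0.004
finger_force: 0.0
```

Emit:
{"fn": "move_arm", "kwargs": {
  "deltas": [
    [0,0,0,0,0,-0.1,0],
    [0,0,0,0,0,-0.1,0],
    [0,0,0,0,0,-0.1,0],
    [0,0,0,0,0,-0.1,0],
    [0,0,0,0,0,-0.1,0]
  ]
}}

```text
clock: 3.1
tool_pos: [0.5538, 0.0825, 0.1168]
tool_rot: [3.141, 0.001, 3.128]
force: [-0.7, 0.0, 0.4]
opening: 0.003
finger_force: 0.5
```

Emit:
{"fn": "move_arm", "kwargs": {
  "deltas": [
    [0,0,0,0,0,-0.06,0],
    [0,0,0,0,0,-0.06,0],
    [0,0,0,0,0,-0.06,0],
    [0,0,0,0,0,-0.06,0],
    [0,0,0,0,0,0,0]
  ]
}}

```text
clock: 3.6
tool_pos: [0.5531, 0.0823, 0.104]
tool_rot: [-3.141, -0.0, 3.128]
force: [0.7, -0.3, 0.8]
opening: 0.005
finger_force: 0.1
```

Emit:
{"fn": "move_arm", "kwargs": {
  "deltas": [
    [0,0,0,0,0,-0.06,0],
    [0,0,0,0,0,-0.06,0],
    [0,0,0,0,0,-0.04,0],
    [0,0,0,0,0,-0.04,0],
    [0,0,0,0,0,0,0]
  ]
}}

```text
clock: 4.1
tool_pos: [0.5532, 0.0823, 0.0941]
tool_rot: [-3.142, -0.0, 3.128]
force: [0.2, 0.1, -0.8]
opening: 0.005
finger_force: 0.0
```

Run:
```python
from h import *
print(r.state())
im,d=snap('side'); cv2.imwrite('pics/press.png',cv2.resize(im[130:330,160:400],None,fx=3,fy=3)[...,::-1])
```

```text
{'clock': 4.1, 'joint_pos': array([-0.2733,  0.6145,  0.0594,  1.8889, -0.0573,  0.64  ,  1.3783]), 'qd': array([ 0.0004, -0.004 ,  0.0009, -0.0042, -0.    ,  0.0035, -0.0008]), 'tau': array([  0.0071, -52.814 ,   2.1609, -17.0395,   0.0048,   0.0676,
         0.0019]), 'tool_pos': array([0.5532, 0.0823, 0.0941]), 'tool_rot': array([-3.1415, -0.0001,  3.1279]), 'force': array([ 0.2488,  0.1119, -0.779 ]), 'moment': array([0.0668, 0.0057, 0.0485]), 'finger_force': 0.0, 'opening': 0.004698896851636517}
```

View pics/press.png

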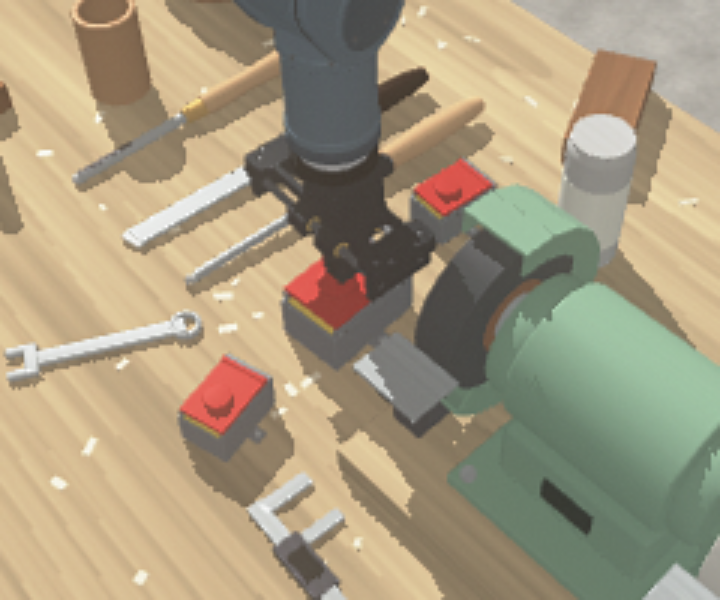

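The flap is pressed nearly shut under the closed fingertips (crop 345,280). I keep pushing until it meets the stop.

Emit:
{"fn": "move_arm", "kwargs": {
  "deltas": [
    [0,0,0,0,0,-0.04,0],
    [0,0,0,0,0,-0.02,0],
    [0,0,0,0,0,-0.02,0],
    [0,0,0,0,0,0,0],
    [0,0,0,0,0,0,0]
  ]
}}

```text
clock: 4.65
tool_pos: [0.5536, 0.0824, 0.0929]
tool_rot: [3.141, 0.001, 3.128]
force: [-8.4, -0.7, 27.6]
opening: 0.006
finger_force: 13.5
```

Emit:
{"fn": "move_arm", "kwargs": {
  "deltas": [
    [0,0,0,0,0,0.2,0],
    [0,0,0,0,0,0.5,0],
    [0,0,0,0,0,0.6,0],
    [0,0,0,0,0,0.6,0],
    [0,0,0,0,0,0.4,0]
  ]
}}

```text
clock: 5.15
tool_pos: [0.5541, 0.0824, 0.2076]
tool_rot: [3.141, 0.003, 3.128]
force: [-0.1, 0.4, 0.1]
opening: 0.005
finger_force: 0.0
```

Emit:
{"fn": "move_arm", "kwargs": {
  "deltas": [
    [0,0,0,-0.4,0.91,0,0],
    [0,0,0,-0.4,0.91,0,0],
    [0,0,0,-0.4,0.91,0,0],
    [0,0,0,-0.4,0.91,0,0],
    [0,0,0,-0.4,0.91,0,0]
  ]
}}

```text
clock: 5.65
tool_pos: [0.4524, 0.3115, 0.2057]
tool_rot: [3.141, 0.001, 3.128]
force: [2.0, -0.3, 0.8]
opening: 0.007
finger_force: 0.0
```

Run:
```python
from h import *
s=r.state(); print(s['tool_pos'],s['force'])
im,d=snap('side'); K,T=load('side')[2:]; P=cloud(d,K,T); h=cv2.cvtColor(im,cv2.COLOR_RGB2HSV)
m=((h[...,0]<6)|(h[...,0]>174))&(h[...,1]>170)&(h[...,2]>60)
X=(P[...,0]>.49)&(P[...,0]<.62)&(P[...,1]>.03)&(P[...,1]<.14)
q=P[m&X]; print(len(q)); A=np.c_[q[:,:2],np.ones(len(q))]
w=np.ones(len(q),bool)
for _ in range(6): c=np.linalg.lstsq(A[w],q[w,2],rcond=None)[0]; e=q[:,2]-A@c; w=abs(e)<.003
print('slopes',c[:2],w.sum(),np.percentile(q,[2,50,98],axis=0))
cv2.imwrite('pics/skew.png',cv2.resize(im[130:330,160:400],None,fx=3,fy=3)[...,::-1])
```

```text
[0.4524 0.3115 0.2057] [ 2.0481 -0.3031  0.7677]
0Traceback (most recent call last):
  File "<stdin>", line 9, in <module>
    return _quantile_unchecked(
        a, q, axis, out, overwrite_input, method, keepdims, weights)
    return _ureduce(a,
                    func=_quantile_ureduce_func,
    ...<5 lines>...
                    overwrite_input=overwrite_input,
                    method=method)
    r = func(a, **kwargs)
    result = _quantile(arr,
                       quantiles=q,
    ...<2 lines>...
                       out=out,
                       weights=wgt)
    slices_having_nans = np.isnan(arr[-1, ...])
                                  ~~~^^^^^^^^^
IndexError: index -1 is out of bounds for axis 0 with size 0
```

```bash
cat > flap.py <<'E'
from h import *
im,d,K,T=load('side'); P=cloud(d,K,T); h=cv2.cvtColor(im,cv2.COLOR_RGB2HSV)
m=((h[...,0]<12)|(h[...,0]>168))&(h[...,1]>110)
X=(P[...,0]>.49)&(P[...,0]<.62)&(P[...,1]>.03)&(P[...,1]<.14)
q=P[m&X]; print(len(q)); A=np.c_[q[:,:2],np.ones(len(q))]; w=abs(q[:,2]-np.median(q[:,2]))<.01
for _ in range(6): c=np.linalg.lstsq(A[w],q[w,2],rcond=None)[0]; e=q[:,2]-A@c; w=abs(e)<.003
print('slopes',c[:2],w.sum(),np.percentile(q,[2,50,98],axis=0))
E
python3 flap.py; python3 -c "
from h import *
im=load('side')[0]; cv2.imwrite('pics/skew.png',cv2.resize(im[130:330,160:400],None,fx=3,fy=3)[...,::-1])"
```

```text
667
slopes [0.0097 0.0043] 495 [[0.5102 0.0454 0.0607]
 [0.5528 0.0761 0.0651]
 [0.6025 0.1149 0.0752]]
```

View pics/skew.png

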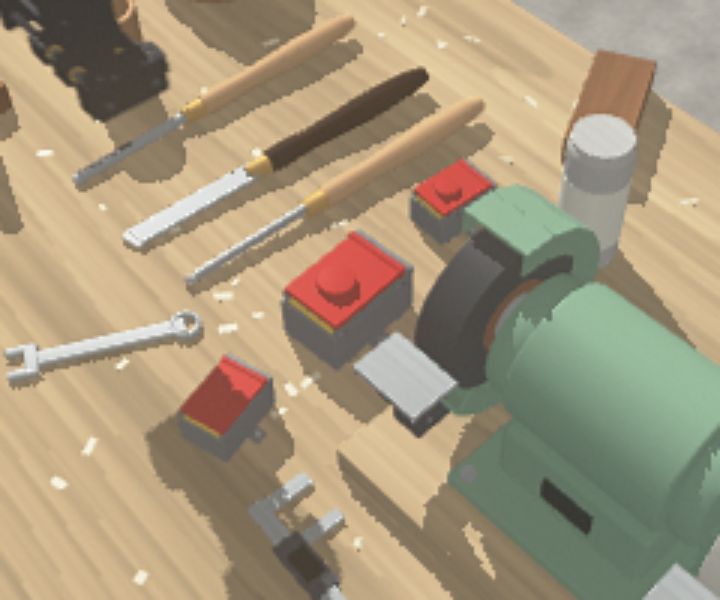

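The flap is flat shut (slope about 0.01) and the tools are untouched; the skew edge is at crop (135,240). Now I point at it and hold.

Emit:
{"fn": "move_arm", "kwargs": {
  "deltas": [
    [0,0,0,0,0,-0.8,0],
    [0,0,0,0,0,-0.8,0],
    [0,0,0,0,0,-0.8,0],
    [0,0,0,0,0,-0.5,0],
    [0,0,0,0,0,-0.3,0]
  ]
}}

```text
clock: 6.2
tool_pos: [0.4525, 0.3089, 0.0433]
tool_rot: [-3.14, -0.002, 3.128]
force: [0.3, -0.7, -0.1]
opening: 0.007
finger_force: 0.0
```

Emit:
{"fn": "move_arm", "kwargs": {
  "deltas": [
    [0,0,0,0,0,0,0],
    [0,0,0,0,0,0,0],
    [0,0,0,0,0,0,0],
    [0,0,0,0,0,0,0],
    [0,0,0,0,0,0,0]
  ]
}}

```text
clock: 6.7
tool_pos: [0.4538, 0.3102, 0.0463]
tool_rot: [3.141, 0.001, 3.128]
force: [-0.5, 0.5, -0.7]
opening: 0.006
finger_force: 0.0
```

Emit:
{"fn": "move_arm", "kwargs": {
  "deltas": [
    [0,0,0,0,0,0,0],
    [0,0,0,0,0,0,0],
    [0,0,0,0,0,0,0],
    [0,0,0,0,0,0,0],
    [0,0,0,0,0,0,0]
  ]
}}

```text
clock: 7.2
tool_pos: [0.4532, 0.3098, 0.0454]
tool_rot: [-3.142, -0.0, 3.128]
force: [0.6, 0.1, 0.5]
opening: 0.005
finger_force: 0.0
```

Run:
```python
from h import *
im,d=snap('side'); cv2.imwrite('pics/skew2.png',cv2.resize(im[130:290,130:330],None,fx=3.5,fy=3.5)[...,::-1])
```

```text
(no output)
```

View pics/skew2.png

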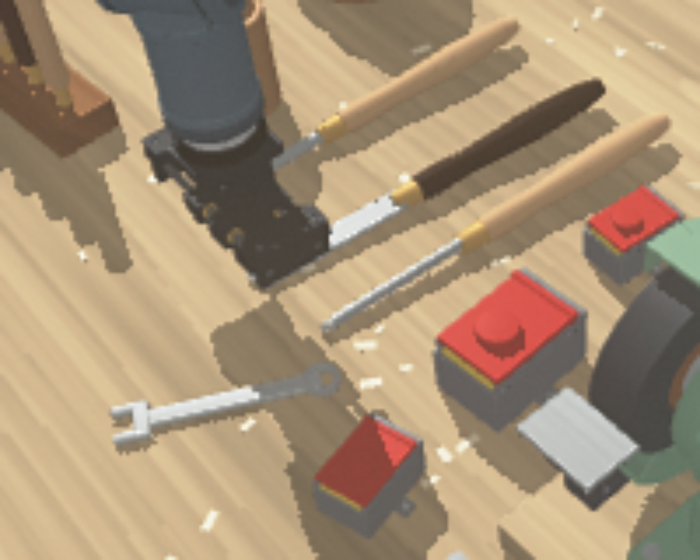

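The closed fingertips stand over the skew's edge (crop about 270,270), clear of everything. I hold on, then lift and cross over high.

Emit:
{"fn": "move_arm", "kwargs": {
  "deltas": [
    [0,0,0,0,0,0,0],
    [0,0,0,0,0,0,0],
    [0,0,0,0,0,0,0],
    [0,0,0,0,0,0,0],
    [0,0,0,0,0,0,0]
  ]
}}

```text
clock: 7.75
tool_pos: [0.4532, 0.3098, 0.0454]
tool_rot: [-3.142, -0.0, 3.128]
force: [0.7, 0.2, -0.6]
opening: 0.009
finger_force: 0.0
```

Emit:
{"fn": "move_arm", "kwargs": {
  "deltas": [
    [0,0,0,0,0,0,0],
    [0,0,0,0,0,0,0],
    [0,0,0,0,0,0,0],
    [0,0,0,0,0,0,0],
    [0,0,0,0,0,0,0]
  ]
}}

```text
clock: 8.25
tool_pos: [0.4533, 0.3098, 0.0454]
tool_rot: [3.142, 0.0, 3.128]
force: [0.6, -0.3, 0.3]
opening: 0.003
finger_force: 0.0
```

Emit:
{"fn": "move_arm", "kwargs": {
  "deltas": [
    [0,0,0,0,0,0.9,0],
    [0,0,0,0,0,1,0],
    [0,0,0,0,0,1,0],
    [0,0,0,0,0,1,0],
    [0,0,0,0,0,0.9,0]
  ]
}}

```text
clock: 8.75
tool_pos: [0.4532, 0.3097, 0.2881]
tool_rot: [3.141, 0.001, 3.128]
force: [1.0, 0.7, -1.0]
opening: 0.005
finger_force: 0.0
```

Emit:
{"fn": "move_arm", "kwargs": {
  "deltas": [
    [0,0,0,0,-0.5,0.2,0],
    [0,0,0,0,-0.9,0.1,0],
    [0,0,0,0,-0.9,0,0],
    [0,0,0,0,-0.9,0,0],
    [0,0,0,0,-0.9,0,0]
  ]
}}

```text
clock: 9.25
tool_pos: [0.4529, 0.1031, 0.3006]
tool_rot: [3.141, 0.0, 3.128]
force: [0.8, -0.1, 0.3]
opening: 0.005
finger_force: 0.0
```

Emit:
{"fn": "move_arm", "kwargs": {
  "deltas": [
    [0,0,0,0,-0.9,0,0],
    [0,0,0,0,-0.9,0,0],
    [0,0,0,0,-0.9,0,0],
    [0,0,0,0,-0.9,0,0],
    [0,0,0,0,-0.9,0,0]
  ]
}}

```text
clock: 9.75
tool_pos: [0.4528, -0.1219, 0.3006]
tool_rot: [3.141, 0.001, 3.128]
force: [1.5, 0.4, 0.1]
opening: 0.004
finger_force: 0.0
```

Emit:
{"fn": "move_arm", "kwargs": {
  "deltas": [
    [0,0,0,0,-0.9,0,0],
    [0,0,0,0,-0.9,0,0],
    [0,0,0,0,-0.9,0,0],
    [0,0,0,0,-0.9,0,0],
    [0,0,0,0,-0.9,0,0]
  ]
}}

```text
clock: 10.25
tool_pos: [0.453, -0.3469, 0.3005]
tool_rot: [3.141, 0.0, 3.128]
force: [1.4, -0.5, 0.0]
opening: 0.007
finger_force: 0.0
```

```bash
python3 -c "
from h import *
print(r.state()['joint_pos'])"
```

```text
[ 0.2456  0.3737  0.429   1.7281 -0.1736  1.0771  2.2884]
```

Emit:
{"fn": "move_arm", "kwargs": {
  "deltas": [
    [0,-0.7,0,-0.1,-0.1,-0.1,0],
    [0,-0.7,0,-0.1,-0.1,-0.1,0],
    [0,-0.7,0,0,-0.1,-0.1,0],
    [0,-0.7,0,0,0,-0.1,0],
    [0,-0.7,0,0,0,-0.1,0]
  ]
}}

```text
clock: 10.75
tool_pos: [0.44, -0.3606, 0.2728]
tool_rot: [3.128, 0.444, 3.118]
force: [-0.3, -0.2, -0.4]
opening: 0.006
finger_force: 0.0
```

Run:
```python
from h import *
s=r.state(); print(s['joint_pos'],s['tool_pos'],s['tool_rot'])
from scipy.spatial.transform import Rotation as R
print('tip',s['tool_pos']+R.from_euler('xyz',s['tool_rot']).as_matrix()@[0,0,.019], R.from_euler('xyz',s['tool_rot']).as_matrix())
im,d=snap('side'); K,T=load('side')[2:]; P=cloud(d,K,T)
h=cv2.cvtColor(im,cv2.COLOR_RGB2HSV); m=(h[...,1]<40)&(h[...,2]>150)&(P[...,2]>.17)&(P[...,2]<.24)&(P[...,0]>.5)&(P[...,0]<.65)&(P[...,1]<-.3)&(P[...,1]>-.42)
q=P[m]; print(len(q)); e=[.04]
x=np.array([np.cos(.04),np.sin(.04)]); y=np.array([-x[1],x[0]])
yy=q[:,:2]@y; print('y range', np.percentile(yy,[1,50,99]), 'pred', np.array([.596,-.3627])@y)
rr=np.hypot((q[:,:2]-[.596,-.3627])@x,q[:,2]-.16); print('radii',np.percentile(rr,[5,50,95]))
cv2.imwrite('pics/white.png',cv2.resize(im[180:400,280:500],None,fx=2.7,fy=2.7)[...,::-1])
```

```text
[ 0.7187  0.2563  0.0626  2.0066 -0.5696  0.633   2.7499] [ 0.44   -0.3606  0.2728] [3.1277 0.4442 3.1179]
tip [ 0.4481 -0.3605  0.2556] [[-0.9027  0.0177  0.4299]
 [ 0.0213  0.9998  0.0037]
 [-0.4297  0.0125 -0.9029]]
972
y range [-0.407  -0.3912 -0.3676] pred -0.38624352186117067
radii [0.057  0.0742 0.0766]
```

View pics/white.png

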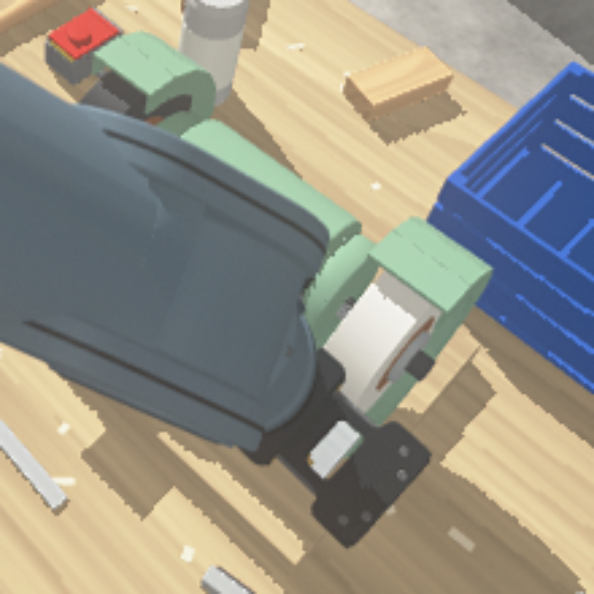

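The crop shows the gripper in front of the white wheel (wheel at 385,340, rest under the gripper), clear of it. Joint 7 is near its limit, so I spin back about the finger axis first.

Emit:
{"fn": "move_arm", "kwargs": {
  "deltas": [
    [0.2,0,-0.42,0,0,0,0],
    [0.2,0,-0.42,0,0,0,0],
    [0.2,0,-0.42,0,0,0,0],
    [0.2,0,-0.42,0,0,0,0],
    [0.2,0,-0.42,0,0,0,0]
  ]
}}

```text
clock: 11.3
tool_pos: [0.4423, -0.3605, 0.2738]
tool_rot: [2.969, 0.412, 2.741]
force: [0.1, 0.7, 0.9]
opening: 0.006
finger_force: 0.0
```

```bash
cat > tip.py <<'E'
from h import *
from scipy.spatial.transform import Rotation as R
s=r.state(); M=R.from_euler('xyz',s['tool_rot']).as_matrix(); t=s['tool_pos']+M@[0,0,.019]
print(s['joint_pos'],s['tool_pos'],'tip',t,'dir',M[:,2],'togo units',(np.array([.510,-.367,.2005])-t)/.05)
for a in(-1,1):
  for b in(-1,1):
    c=t+M@[a*.009,b*.0175,0]; print(c,'axis dist if at target',np.hypot(c[0]-t[0]+.510-.596,c[2]-t[2]+.2005-.16))
E
python3 tip.py
```

```text
[ 0.6587  0.2577  0.1295  2.0048 -0.5953  0.6435  2.4244] [ 0.4423 -0.3605  0.2738] tip [ 0.4505 -0.3604  0.2567] dir [ 0.4299  0.0047 -0.9028] togo units [ 1.1907 -0.1311 -1.1234]
[ 0.4524 -0.38    0.2575] axis dist if at target 0.09364184197102658
[ 0.4637 -0.3473  0.263 ] axis dist if at target 0.0865675332945032
[ 0.4373 -0.3736  0.2503] axis dist if at target 0.10492192835277953
[ 0.4485 -0.3409  0.2558] axis dist if at target 0.09650353127587474
```

Emit:
{"fn": "move_arm", "kwargs": {
  "deltas": [
    [0,0,0,0.3,-0.03,-0.28,0],
    [0,0,0,0.3,-0.03,-0.28,0],
    [0,0,0,0.3,-0.03,-0.28,0],
    [0,0,0,0.2,-0.03,-0.18,0],
    [0,0,0,0.1,-0.03,-0.1,0]
  ]
}}

```text
clock: 11.8
tool_pos: [0.5029, -0.3675, 0.2168]
tool_rot: [2.969, 0.411, 2.744]
force: [-0.3, -0.2, 0.0]
opening: 0.002
finger_force: 0.0
```

Emit:
{"fn": "move_arm", "kwargs": {
  "deltas": [
    [0,0,0,0,0,0,0],
    [0,0,0,0,0,0,0],
    [0,0,0,0,0,0,0],
    [0,0,0,0,0,0,0],
    [0,0,0,0,0,0,0]
  ]
}}

```text
clock: 12.3
tool_pos: [0.5018, -0.3683, 0.218]
tool_rot: [2.969, 0.413, 2.742]
force: [0.7, 0.3, -0.8]
opening: 0.009
finger_force: 0.0
```

```bash
python3 tip.py; python3 -c "
from h import *
im,d=snap('scene'); im2,d2=snap('side')
a=np.hstack([cv2.resize(im[140:300,60:260],(400,320)),cv2.resize(im2[230:390,300:500],(400,320))]); cv2.imwrite('pics/white2.png',a[...,::-1])"
```

```text
[ 0.6355  0.413   0.0815  1.9399 -0.6573  0.5387  2.4408] [ 0.5018 -0.3683  0.218 ] tip [ 0.51   -0.3682  0.2008] dir [ 0.4308  0.0042 -0.9025] togo units [ 0.0005  0.0247 -0.0069]
[ 0.512  -0.3878  0.2017] axis dist if at target 0.09363173252982578
[ 0.5232 -0.3551  0.2072] axis dist if at target 0.0865844708711163
[ 0.4968 -0.3814  0.1945] axis dist if at target 0.10490207348022089
[ 0.508  -0.3487  0.2   ] axis dist if at target 0.09651472358000605
```

View pics/white2.png

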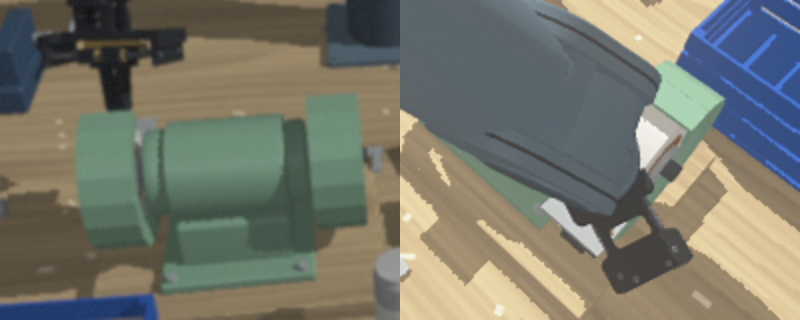

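The left view shows the fingers (118,100) going down in the middle of the white wheel's guard opening; the right view shows them over the rest in front of the white face. Force is zero. I hold, then back away.

Emit:
{"fn": "move_arm", "kwargs": {
  "deltas": [
    [0,0,0,0,0,0,0],
    [0,0,0,0,0,0,0],
    [0,0,0,0,0,0,0],
    [0,0,0,0,0,0,0],
    [0,0,0,0,0,0,0]
  ]
}}

```text
clock: 12.9
tool_pos: [0.502, -0.3681, 0.2175]
tool_rot: [2.969, 0.412, 2.743]
force: [0.6, -0.3, 0.1]
opening: 0.007
finger_force: 0.0
```

Emit:
{"fn": "move_arm", "kwargs": {
  "deltas": [
    [0,0,0,0,0,0,0],
    [0,0,0,0,0,0,0],
    [0,0,0,0,0,0,0],
    [0,0,0,0,0,0,0],
    [0,0,0,0,0,0,0]
  ]
}}

```text
clock: 13.4
tool_pos: [0.502, -0.3681, 0.2176]
tool_rot: [2.969, 0.412, 2.743]
force: [-0.0, 0.9, 0.7]
opening: 0.005
finger_force: 0.0
```

Emit:
{"fn": "move_arm", "kwargs": {
  "deltas": [
    [0,0,0,0,0,0,0],
    [0,0,0,0,0,0,0],
    [0,0,0,0,0,0,0],
    [0,0,0,0,0,0,0],
    [0,0,0,0,0,0,0]
  ]
}}

```text
clock: 13.9
tool_pos: [0.502, -0.3681, 0.2176]
tool_rot: [2.969, 0.412, 2.743]
force: [-1.2, 0.1, 0.2]
opening: 0.003
finger_force: 0.0
```

Emit:
{"fn": "move_arm", "kwargs": {
  "deltas": [
    [0,0,0,-0.2,0,0.2,0],
    [0,0,0,-0.4,0,0.4,0],
    [0,0,0,-0.4,0,0.4,0],
    [0,0,0,-0.3,0,0.4,0],
    [0,0,0,0,0,0.2,0]
  ]
}}

```text
clock: 14.4
tool_pos: [0.435, -0.3695, 0.2999]
tool_rot: [2.97, 0.414, 2.74]
force: [0.4, 0.6, -0.4]
opening: 0.006
finger_force: 0.0
```

Emit:
{"fn": "move_arm", "kwargs": {
  "deltas": [
    [0,0,0,0,0,0,0],
    [0,0,0,0,0,0,0],
    [0,0,0,0,0,0,0],
    [0,0,0,0,0,0,0],
    [0,0,0,0,0,0,0]
  ]
}}

```text
clock: 14.9
tool_pos: [0.4371, -0.3678, 0.2968]
tool_rot: [2.969, 0.411, 2.743]
force: [0.3, 0.2, 0.9]
opening: 0.004
finger_force: 0.0
```

Run:
```python
from h import *
im,d=snap('scene'); K,T=load('scene')[2:]; P=cloud(d,K,T); h=cv2.cvtColor(im,cv2.COLOR_RGB2HSV)
m=((h[...,0]<12)|(h[...,0]>168))&(h[...,1]>110)&(P[...,0]>.49)&(P[...,0]<.62)&(P[...,1]>.03)&(P[...,1]<.14)
q=P[m]; print('flap',len(q),np.percentile(q[:,2],[5,50,95]))
print(r.state()['joint_pos'],r.state()['force'])
```

```text
flap 562 [0.0618 0.066  0.075 ]
[ 0.6623  0.2307  0.1462  1.9756 -0.562   0.7001  2.3996] [-0.5927  0.3855 -0.2439]
```

```bash
python3 -c "
from bench import r
print(r.hand_in())"
```

```text
the job is handed in; nothing more can be done
None
```

I pushed the red stop flap fully shut, pointed at the skew chisel's edge and then at the white wheel's grinding face for about two seconds each, backed the arm clear, and handed the job in at about 15 s; the hand-in gave no verdict.

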